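Fit the coarse grating plate onto the collecting tub

TASK

Take the coarse grating plate (the one with three large round holes) out of the slotted holder by its top edge, lifting it straight up, and lay it down flat on the worktop. Let go, then pick it up again (its two long sides are handy for that) and lay it on top of the collecting tub so that it sits flat on the rim, fully down between the lips and corner lugs; either face and either end may lead. Leave the other two plates in their slots and do not disturb anything else standing about.

Things in the scene. Friction and masses are not known exactly. Their poses are not given: they have to be found in the camera images.
- holder: Low wooden rack fixed to the worktop, 156 (its x) x 84 (y) x 56 mm high; origin: centre of its underside. Three plates stand in it at x = -55, 0, +55 mm, y = 0, feet 8 mm above the worktop, each between vertical grooves 11 mm wide (along x) that guide its two long edges. The grooves end 48 mm above the foot: a plate is free once raised about 50 mm.
- coarse_plate: The plate to fit: black frame 8 mm thick (its x) x 60 wide (y) x 120 long (z) round a thin steel sheet with three large round holes (24 mm) in a row; treat as a solid slab, about 0.1 kg. Origin: middle of its foot, the short edge down in the holder; top edge at z = 120 mm; x is normal to the face. In the holder its axes are the holder's and 72 mm stand clear of the grooves. Its slot varies.
- coarse_center (a point): Centre of the coarse plate (60 mm from the foot, mid-thickness), axes as the plate's. When the plate lies flat on the worktop this is 4 mm above it. Clear worktop to lay it on lies ahead of the robot between holder and tub: x 0.43 to 0.52, y 0 to 0.13 m in the world (the wall corner stands at about x 0.55, y -0.1, with a rail on the wall above).
- fine_plate: Fine plate: same black frame as the coarse plate (8 x 60 x 120 mm, origin and axes likewise), but the steel has rows of many small (6 mm) holes. It stands in another slot of the holder and stays there.
- slicing_plate: Slicing plate: same black frame as the coarse plate (8 x 60 x 120 mm, origin and axes likewise), but the steel has two straight crosswise slits, 34 x 8 mm. It stands in another slot of the holder and stays there.
- tub: Narrow open wooden tub fixed to the worktop, 125 mm long (its x) x 52 wide (y), rim 80 mm above the worktop; origin: centre of its underside, z up. An upright lip at each end and a 22 mm long lug at the side of each corner stand round the plate's seat. The middle 80 mm of the long sides has no lugs and its wall is inset 4 mm under the plate's edges, so fingers holding the plate there pass outside.
- tub_seat (a point): Centre of the tub's mouth at rim height (80 mm), axes as the tub's. The seat is 125 mm between the lips and 65 mm between the lugs, which flare out about 5 mm a side towards their tops, 17 mm above the rim. A seated plate has its length along the tub's x, its face horizontal and its centre 4 mm above this point.
- mug: Mug, 85 x 121 x 93 mm, bystander; origin centre of underside.
- tall_mill: Tall wooden mill, 58 mm wide, 215 mm high, bystander; origin centre of underside.
- lemon: Lemon, 71 x 53 x 51 mm, bystander; origin centre of underside.
- onion: Onion, 84 x 81 x 82 mm, bystander; origin centre of underside.
- garlic: Garlic bulb, 56 mm, bystander; origin centre of underside.
- cruet: Glass cruet with cork, 85 x 88 x 165 mm, bystander; origin centre of underside.
- shaker: Small glass shaker with domed metal top, 44 mm wide, 90 mm high, bystander; origin centre of underside.
Not all that is in view belongs to the job. Leave any yellow look-alike of the holder alone.

How it is judged (in metres and radians):
On the way, in this order (a step that is already met when the one before it is completed fails the run):
1. the coarse plate is drawn up clear of the holder's grooves, held in the fingers (z of coarse_plate in the frame of holder above 0.06 m and contact force between the fingers and coarse_plate above 0.5 N), for 0.1 s.
2. the coarse plate lies flat on the worktop, let go and still (angle between the x axis of coarse_plate and the z axis of tub, either way round below 0.08 rad and height (world z) of coarse_center below 0.009 m and contact force between the fingers and coarse_plate below 0.05 N and linear speed of coarse_plate below 0.02 m/s), for 0.2 s.
At the end, for the whole second after the job is handed in: The coarse plate lies at rest on the tub's rim, centred within 5 mm along and across and 3 mm in height, level within 0.08 rad and along the tub within 0.1 rad (either way round). The other two plates stand down in the holder, foot within 15 mm of the worktop, upright within 0.15 rad (x of coarse_center in the frame of tub_seat between -0.005 and 0.005 m and y of coarse_center in the frame of tub_seat between -0.005 and 0.005 m and z of coarse_center in the frame of tub_seat between 0.001 and 0.007 m and angle between the x axis of coarse_plate and the z axis of tub, either way round below 0.08 rad and angle between the z axis of coarse_plate and the x axis of tub, either way round below 0.1 rad and linear speed of coarse_plate below 0.02 m/s and z of each of fine_plate, slicing_plate in the frame of holder below 0.015 m and angle between each of fine_plate, slicing_plate's own z axis and vertical below 0.15 rad); the robot touches nothing.
It fails at once if one of the other plates is pulled out of its slot (raised or moved over 30 mm) (distance of any of fine_plate, slicing_plate from where it was at the start of the episode above 0.03 m).
It fails at once if a bystander is displaced by more than 30 mm (distance of any of mug, tall_mill, lemon, onion, garlic, cruet, shaker from where it was at the start of the episode above 0.03 m).
It also fails if it takes over 62 s, if anything falls off the work surface, if the arm or the gripper's body presses on something with over 40 N, if the wrist force passes 120 N, or if a joint passes its speed limit or range.

ROBOT

A 6-joint arm with a two-finger parallel gripper is mounted at the origin on a cart in front of the work surface, level with it; the furniture and walls round the work are solid. World frame = base frame: x ahead of the robot, y to its left, z up, the work surface at z = 0. Lengths are in mm, angles in rad, forces in N, time in s.
With the tool pointing down it reaches from about 350 to 775 mm from the base axis. Payload 7.3 kg.
Tool frame: the origin (TCP) lies at the centre of the arm's flange, where the gripper is bolted on; the fingertips stand 178 mm ahead of it and the grasp point (between the pads) lies 159 mm ahead of it; z points along the fingers, y is the direction in which the jaws open and shut (so a half turn about z gives the same grasp; the last joint's range is limited). The gripper opens to 92 mm and grips with 3 to 60 N. Pads are 19 mm wide; open, the fingers measure 130 mm over their backs; the gripper's body (75 mm by 190 mm) begins 47 mm behind the grasp point.
Start: joints at [-1.483, 0.342, 1.524, -0, 1.275, -0.146], TCP at [121.65, -510.714, 404.741] pointing down, gripper open.
Joint ranges: [-2.53, 2.53], [-0.77, 2.02], [0.04, 2.7], [-1, 4.14], [0.28, 2.66], [-3.11, 3.11]. Speed limits (rad/s): [2.57, 2.57, 3.14, 3.14, 3.14, 3.14].

INTERFACE

Orientations are given as [roll, pitch, yaw] about the fixed x, y, z axes, in that order (R = Rz(yaw) Ry(pitch) Rx(roll)).
In Python, from plant import get_obs, capture, close_job gives the robot as it stands. The module is installed in compiled form; this text tells all that it offers.
- The arm moves only by the shell command python3 -m pendant 'ROWS'. ROWS is JSON, a list of rows, each a list of 3 entries, a list of its own where there are three numbers: the shift along the tool's x, y, z in m, then the turn, a rotation vector about the tool's x, y, z in rad, then the finger opening in m, from 0 to 0.0918. In form: [[[tx, ty, tz], [wx, wy, wz], fingers], ...]. A call has 1 to 10 rows; each row is the pose to reach, as a shift and turn from the pose commanded when the call began, along the tool's axes at that moment; what a row does not reach only later rows make up. A row lasts 1/12 s, in which the tool goes at most 41.7 mm and 7.16 degrees, less where a joint would pass 70% of its speed; a pose out of reach is approached as far as the arm can. A call with a gripper value outside its range is refused whole. The fingers move at their own pace and stop on an object; the grip force is fixed at half the most. Time passes only in rows, so rows that repeat a pose let the fingers close. It gives the time, the measured TCP pose, the force and the opening at its end, in the units of the state.
- get_obs(): the state, without advancing time (a new reading comes with each control period).
- capture(name): name is "scene" or "top" or "wrist"; returns a dict with "color" (400x640x3 uint8, red, green, blue), "mtx" (3x3 intrinsics, pixels), "rvec" (rotation vector, rad) and "tvec" (3), from world to camera coordinates, as OpenCV has them. Camera axes: x right, y down, z forward; pixel columns grow to the right and rows downward; lengths in mm; the calibration is good to about 2 mm. A picture is of the moment at which its call begins. There is no depth.
- close_job(): hands the job in, once; it reports no verdict.
The state is a dict: "time": time; "joint_positions": joint angles; "dq": joint speeds; "tau": joint torques, N m; "tool_pos": TCP position; "tcp_rot": TCP orientation; "contact_force": force on the tool from outside, world axes, zero at the start; "moment": the same for the moment, N m; "grip_width": finger opening in mm.
Only numpy, scipy, OpenCV 4.12 (cv2) and the standard library are available. Lean on these libraries where they do the work, as an engineer would, in place of code of your own. Each camera call takes 0.05 s, during which the arm holds its last target. There are 200 camera calls.

## Working session

There is one attempt and no reset: what is moved stays moved. The work goes in short steps, Python scripts to look and compute and a shell command to move; the robot and the scene stay as the last step left them, time stands still between calls to the robot, and variables do not carry over. Pictures are saved under pics/ and viewed, about 8 in all and at most 12, crops included, and the job is handed in when it is done.

```bash
mkdir -p pics; ls
python3 - <<'E'
from plant import *
import cv2
print(get_obs())
for n in ["scene","top"]:
    c=capture(n); cv2.imwrite(f"pics/{n}0.png",c["color"][:,:,::-1]); print(n,c["mtx"].tolist(),c["rvec"],c["tvec"])
E
```

```text
pics
{'time': 0.0, 'joint_positions': array([-1.48301762e+00,  3.42718030e-01,  1.52499847e+00, -3.41847716e-05,
        1.27538165e+00, -1.46010621e-01]), 'dq': array([ 4.53021991e-04, -4.91947020e-04,  3.35815941e-04, -4.27397563e-04,
       -7.95722899e-05, -1.84620251e-03]), 'tau': array([-1.67695100e-03, -4.31242025e+01, -2.44223410e+01,  7.15413317e-02,
        5.57461591e-02, -1.24529652e-04]), 'tool_pos': array([ 121.62462964, -510.58489399,  404.05366293]), 'tcp_rot': array([-3.14009842e+00, -1.86696627e-04,  2.33799161e-01]), 'contact_force': array([-0.87808476, -0.24369679, -0.26738004]), 'moment': array([-0.01816202, -0.07723444, -0.04184072]), 'grip_width': 91.7448532376785}
scene [[507.15436799838994, 0.0, 321.5644021926018], [0.0, 507.15436799838994, 201.84259169324545], [0.0, 0.0, 1.0]] [ 0.90657751 -2.56687241  0.98197735] [ 411.61586412  232.11531022 1914.80729431]
top [[396.6447969515292, 0.0, 314.97906693537874], [0.0, 396.6447969515292, 201.99913128846532], [0.0, 0.0, 1.0]] [ 2.1883103  -2.14282959  0.11710991] [  84.73905568  485.90537333 1384.57082701]
```

View pics/scene0.png

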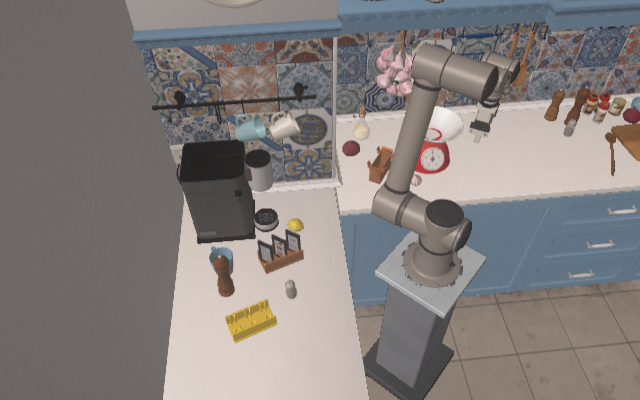

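View pics/top0.png

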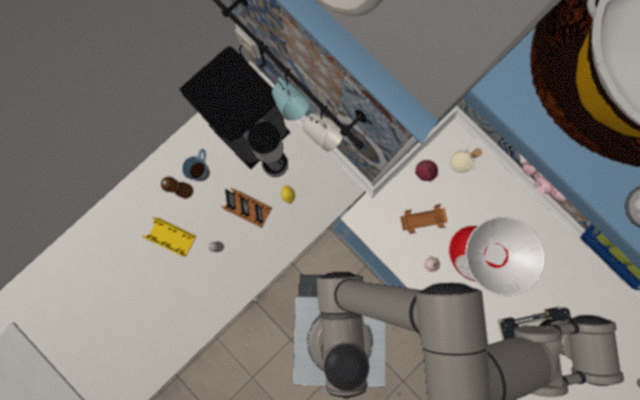

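The scene picture shows the wooden holder at (280,252), with three plates at about (265,250), (280,244) and (293,240). The yellow look-alike is at (250,320) and the tub at (380,165). In the top view the holder is at (247,207), the yellow rack at (170,237) and the tub at (425,218). The candidates for the coarse plate are the three plates in the wooden rack, so I'll crop in closely.

```bash
cat > h.py <<'E'
import numpy as np, cv2
from plant import *
def cap(n):
    c=capture(n); c["R"]=cv2.Rodrigues(np.array(c["rvec"],float))[0]; c["t"]=np.array(c["tvec"],float).ravel(); c["K"]=np.array(c["mtx"]); return c
def unproj(c,uv,z):
    uv=np.atleast_2d(uv).astype(float); d=np.linalg.inv(c["K"])@np.c_[uv,np.ones(len(uv))].T
    d=(c["R"].T@d).T; o=-c["R"].T@c["t"]; return o+d*((z-o[2])/d[:,2])[:,None]
def proj(c,P):
    q=np.asarray(P,float)@c["R"].T+c["t"]; q=q@c["K"].T; return q[:,:2]/q[:,2:]
def Rz(a): return np.array([[np.cos(a),-np.sin(a),0],[np.sin(a),np.cos(a),0],[0,0,1]])
def crop(c,u,v,w,h,s): return cv2.resize(c["color"][v:v+h,u:u+w,::-1],None,fx=s,fy=s,interpolation=cv2.INTER_CUBIC)
E
python3 - <<'E'
from h import *
s=cap("scene");t=cap("top")
a=crop(s,245,222,66,50,6);b=crop(t,212,178,66,50,6);c=crop(s,355,140,66,50,6);d=crop(t,392,193,66,50,6)
cv2.imwrite("pics/crops1.png",np.vstack([np.hstack([a,b]),np.hstack([c,d])]))
print(unproj(t,[[247,207],[425,218],[172,236],[287,194],[215,246]],40).round())
E
```

```text
[[ 460.  334.   40.]
 [ 434. -292.   40.]
 [ 353.  591.   40.]
 [ 509.  194.   40.]
 [ 321.  439.   40.]]
```

View pics/crops1.png

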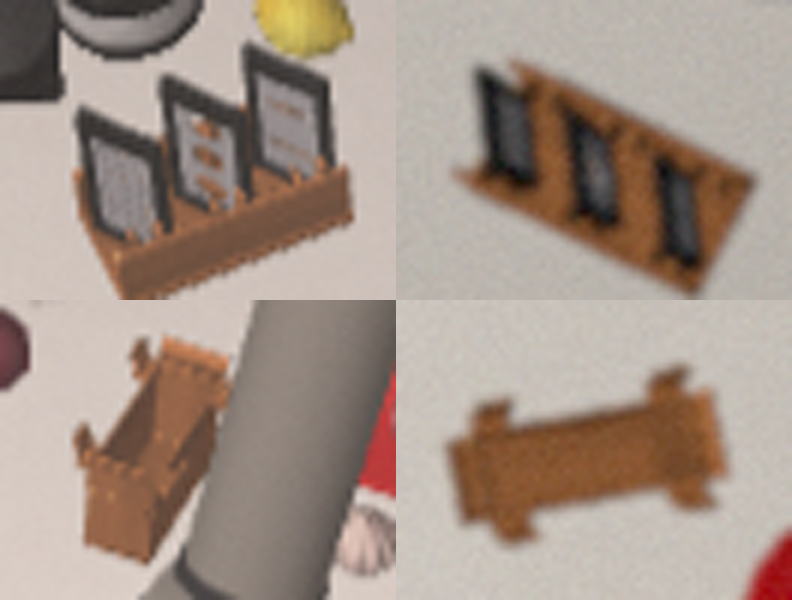

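The close crop settles it: of the three plates, the middle one has three large round holes, so it's the coarse plate and stands at holder x = 0. The left one is fine and the right one has slits. Next I fit the poses of holder and tub from the top corners.

Run:
```python
from h import *
t=cap("top"); s=cap("scene")
f=lambda L,u0,v0,ou,ov:[[(x-ou)/6+u0,(y-ov)/6+v0] for x,y in L]
def rect(P):
    P=P[:,:2]; c=P.mean(0); print(P.round(), c.round(1), [round(float(np.linalg.norm(P[i]-P[(i+1)%4]))) for i in range(4)], [round(float(np.degrees(np.arctan2(*(P[(i+1)%4]-P[i])[::-1])))) for i in range(4)])
H=f([[512,60],[755,178],[695,292],[458,172]],212,178,396,0)
rect(unproj(t,H,56)); 
# tub lip outer corners (z~97): left-top,right-top,right-bot,left-bot
T=f([[450,442],[712,392],[730,475],[463,522]],392,193,396,300)
for z in (80,97): rect(unproj(t,T,z))
print("cam",-t["R"].T@t["t"],-s["R"].T@s["t"])
# mug/mill etc
print(unproj(t,[[176,187],[196,170],[287,194],[215,246]],0).round())
```

```text
[[524. 388.]
 [458. 244.]
 [391. 277.]
 [458. 417.]] [457.6 331.5] [158, 74, 155, 72] [-115, 154, 65, -23]
[[ 434. -199.]
 [ 466. -348.]
 [ 419. -358.]
 [ 389. -207.]] [ 426.8 -278.1] [153, 48, 154, 46] [-78, -169, 101, 9]
[[ 433. -196.]
 [ 464. -343.]
 [ 418. -352.]
 [ 388. -203.]] [ 425.6 -273.4] [151, 47, 152, 45] [-78, -169, 101, 9]
cam [ 331.66692316   93.09845791 1428.8634797 ] [-389.94019237 1112.85613902 1580.91428338]
[[531. 601.   0.]
 [595. 532.   0.]
 [514. 197.   0.]
 [321. 449.   0.]]
```

```bash
cat >> h.py <<'E'
from scipy.spatial.transform import Rotation as Ro
def down(yawdeg,tilt=0): return Ro.from_euler("xyz",[180,0,yawdeg],degrees=True)*Ro.from_euler("x",tilt,degrees=True)
def go(p,R,grasp=False):
    "shift and rotvec in tool axes to TCP (or grasp point) p [mm]"
    o=get_obs(); R0=Ro.from_euler("xyz",o["tcp_rot"]); p=np.array(p,float)
    if grasp: p=p-R.apply([0,0,159.])
    print("shift m",(R0.inv().apply(p-o["tool_pos"])/1000).round(4),"rot",(R0.inv()*R).as_rotvec().round(4),"tcp target",p.round(1))
E
python3 -c "
from h import *
go([400,-100,420],down(85)); go([400,-100,420],down(155))"
```

```text
shift m [ 0.3659 -0.335  -0.0153] rot [-4.0000e-04 -3.0000e-04 -1.2497e+00] tcp target [ 400. -100.  420.]
shift m [ 0.3659 -0.335  -0.0153] rot [-2.0000e-04 -6.0000e-04 -2.4714e+00] tcp target [ 400. -100.  420.]
```

```bash
python3 -m pendant '[[[0.037,-0.033,-0.0015],[0,0,-0.125],0.0918],[[0.073,-0.067,-0.003],[0,0,-0.25],0.0918],[[0.11,-0.1,-0.005],[0,0,-0.375],0.0918],[[0.146,-0.134,-0.006],[0,0,-0.5],0.0918],[[0.183,-0.167,-0.008],[0,0,-0.625],0.0918],[[0.22,-0.2,-0.009],[0,0,-0.75],0.0918],[[0.256,-0.234,-0.011],[0,0,-0.875],0.0918],[[0.293,-0.268,-0.012],[0,0,-1.0],0.0918],[[0.33,-0.3,-0.014],[0,0,-1.125],0.0918],[[0.366,-0.335,-0.015],[0,0,-1.25],0.0918]]'
python3 -c "
from h import *
go([430,290,420],down(155))"
```

```text
time: 1.13
tool_pos: [356.3, -164.3, 417.9]
tcp_rot: [3.141, 0.001, 1.49]
contact_force: [0.8, -1.2, 0.2]
grip_width: 91.7
shift m [ 0.4588  0.0366 -0.0024] rot [ 4.0000e-04  1.1000e-03 -1.2156e+00] tcp target [430. 290. 420.]
```

```bash
python3 -m pendant '[[[0.04,0.003,0],[0,0,-0.125],0.0918],[[0.08,0.006,0],[0,0,-0.25],0.0918],[[0.12,0.009,0],[0,0,-0.375],0.0918],[[0.16,0.012,0],[0,0,-0.5],0.0918],[[0.2,0.015,0],[0,0,-0.625],0.0918],[[0.24,0.018,0],[0,0,-0.75],0.0918],[[0.28,0.021,0],[0,0,-0.875],0.0918],[[0.32,0.024,0],[0,0,-1.0],0.0918],[[0.36,0.027,0],[0,0,-1.12],0.0918],[[0.38,0.028,0],[0,0,-1.2],0.0918]]'
python3 -m pendant '[[[0,0,0],[0,0,0],0.03],[[0,0,0],[0,0,0],0.03],[[0,0,0],[0,0,0],0.03],[[0,0,0],[0,0,0],0.03]]'
python3 - <<'E'
from h import *
w=cap("wrist"); cv2.imwrite("pics/wrist1.png",w["color"][:,:,::-1])
print(w["K"],-w["R"].T@w["t"],w["R"][2])
np.save("w1.npy",dict(w),allow_pickle=True)
for z in(0,56,128):print(unproj(w,[[0,0],[639,0],[639,399],[0,399],[320,200]],z).round()[:,:2].tolist())
E
```

```text
time: 1.97
tool_pos: [416.6, 213.5, 417.5]
tcp_rot: [3.14, 0.0, 2.692]
contact_force: [-0.6, 0.1, -0.9]
grip_width: 91.7
time: 2.3
tool_pos: [416.6, 208.8, 417.5]
tcp_rot: [-3.141, 0.0, 2.681]
contact_force: [-0.5, -0.2, 0.6]
grip_width: 69.8
[[340.69708536   0.         325.45764368]
 [  0.         340.69708536 202.92450852]
 [  0.           0.           1.        ]] [341.46346574 245.331084   396.75989485] [ 0.27511573 -0.1370793  -0.95158846]
[[112.0, -14.0], [403.0, 574.0], [943.0, 472.0], [516.0, -388.0], [450.0, 184.0]]
[[144.0, 23.0], [395.0, 527.0], [858.0, 440.0], [491.0, -299.0], [435.0, 193.0]]
[[186.0, 70.0], [383.0, 468.0], [749.0, 399.0], [460.0, -184.0], [415.0, 204.0]]
```

View pics/wrist1.png

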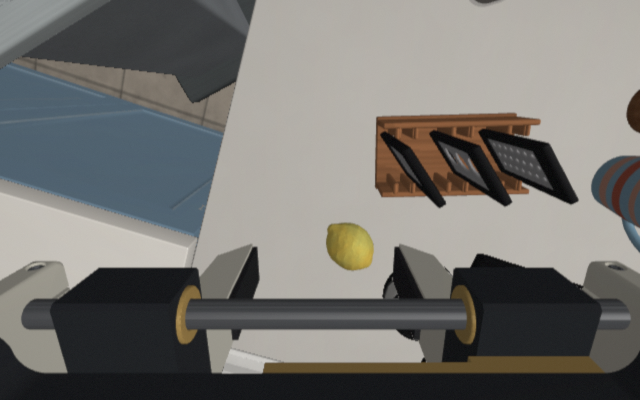

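The wrist view shows the holder at (455,155), with the coarse plate (large holes) in the middle at (470,165), the fine plate at (530,160) and the slicing plate at (410,170). The lemon is at (350,245). I'll move over the holder for a precise look.

```bash
python3 -c "
from h import *
go([457,331,350],down(155))"
```

```text
shift m [0.0182 0.1275 0.0676] rot [-0.0002  0.0002 -0.024 ] tcp target [457. 331. 350.]
```

```bash
python3 -m pendant '[[[0.005,0.03,0.015],[0,0,-0.024],0.03],[[0.01,0.065,0.035],[0,0,-0.024],0.03],[[0.014,0.1,0.055],[0,0,-0.024],0.03],[[0.018,0.1275,0.0675],[0,0,-0.024],0.03],[[0.018,0.1275,0.0675],[0,0,-0.024],0.03],[[0.018,0.1275,0.0675],[0,0,-0.024],0.03],[[0.018,0.1275,0.0675],[0,0,-0.024],0.03],[[0.018,0.1275,0.0675],[0,0,-0.024],0.03]]'
python3 - <<'E'
from h import *
w=cap("wrist"); np.save("w2.npy",dict(w),allow_pickle=True)
cv2.imwrite("pics/wrist2.png",crop(w,170,0,400,300,2))
E
```

```text
time: 3.02
tool_pos: [457.0, 330.9, 351.0]
tcp_rot: [3.141, 0.001, 2.706]
contact_force: [-0.7, -0.4, 0.9]
grip_width: 29.9
```

View pics/wrist2.png

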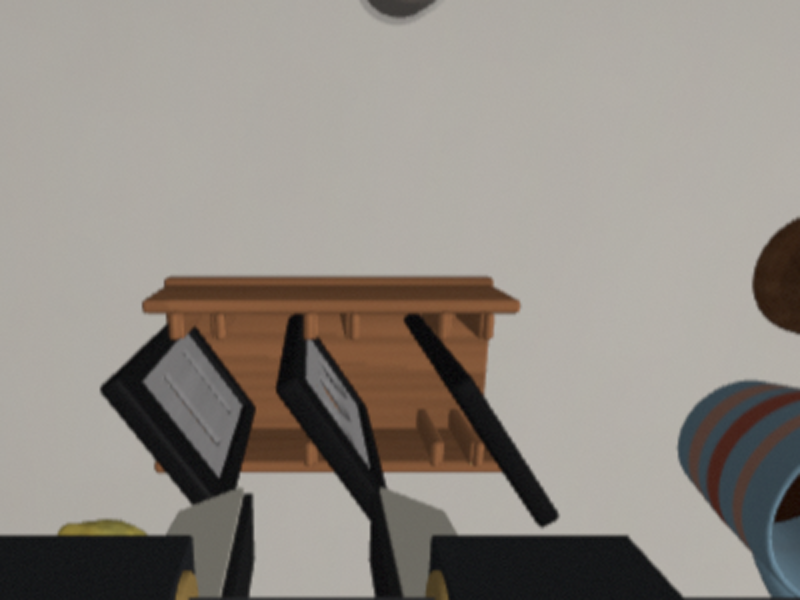

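Run:
```python
from h import *
w=np.load("w2.npy",allow_pickle=True).item()
f=lambda L:[[x/2+170,y/2] for x,y in L]
P=lambda n,L,z:print(n,z,unproj(w,f(L),z).round(1)[:,:2].tolist())
P("right top",[[465,385],[550,520]],128)
P("mid top",[[283,390],[375,515]],128)
P("left top",[[105,390],[205,505]],128)
P("right edge at rail",[[410,320]],56)
P("mid edge at rail",[[297,318]],56)
P("left edge at rail",[[170,325]],56)
P("posts near",[[175,315],[218,315],[310,315],[352,315],[443,315],[490,315]],56)
P("rail",[[145,305],[520,305],[165,280],[492,280]],56)
P("foot corners",[[155,470],[495,470]],0)
o=get_obs();print(-w["R"].T@w["t"])
print("nadir",proj(w,[list((-w["R"].T@w["t"])[:2])+[0]])*2-[340,0])
h=lambda p,a:np.array([457,331,0])+np.array(p)@Rz(np.radians(a)).T
print((proj(w,h([[-78,42,56],[78,42,56],[-78,-42,56],[78,-42,56],[-78,42,0],[78,42,0],[-78,-42,0],[78,-42,0],[0,30,128],[0,-30,128],[0,30,56]],65))*2-[340,0]).round())
```

```text
right top 128 [[454.4, 384.0], [509.6, 392.7]]
mid top 128 [[432.1, 332.3], [483.5, 341.2]]
left top 128 [[408.8, 282.4], [456.7, 292.2]]
right edge at rail 56 [[445.4, 380.2]]
mid edge at rail 56 [[425.2, 338.9]]
left edge at rail 56 [[406.0, 290.8]]
posts near 56 [[403.2, 294.6], [410.6, 310.4], [426.3, 344.2], [433.5, 359.6], [449.1, 393.1], [457.2, 410.4]]
rail 56 [[394.5, 285.6], [458.5, 422.8], [389.1, 297.7], [444.3, 416.0]]
foot corners 0 [[475.5, 231.4], [551.0, 393.2]]
[381.00802095 365.54292856 330.15135176]
nadir [[310.43381734 185.10793067]]
[[118. 294.]
 [507. 294.]
 [135. 485.]
 [490. 485.]
 [149. 276.]
 [475. 276.]
 [161. 440.]
 [463. 440.]
 [313. 369.]
 [313. 543.]
 [312. 323.]]
```

Run:
```python
from h import *
s=cap("scene")
f=lambda L:[[x/6+245,y/6+222] for x,y in L]
P=lambda n,L,z:print(n,z,unproj(s,f(L),z).round(1)[:,:2].tolist())
P("left",[[80,108],[165,152]],128);P("mid",[[165,76],[250,110]],128);P("right",[[246,43],[330,76]],128)
P("holder rail front",[[125,250],[348,190]],56);P("left side",[[82,175],[125,250]],56)
t=cap("top")
h=lambda p,a:np.array([457,331,0])+np.array(p)@Rz(np.radians(a)).T
w=cap("wrist");c=crop(w,270,130,130,140,4)
g=[cv2.resize(crop(s,245,222,66,50,6),None,fx=.6,fy=.6)]
def draw(img,cam,u,v,k,a,yaw,x):
    H=np.array([457,331,0])+Rz(np.radians(a))@np.array([x,0,8])
    B=[[i,j,l] for i in(-4,4) for j in(-30,30) for l in(0,120)]
    Q=(proj(cam,H+np.array(B)@Rz(np.radians(a+yaw)).T)-[u,v])*k
    for i in range(8):
        for j in range(i):
            if sum(p!=q for p,q in zip(B[i],B[j]))==1: cv2.line(img,tuple(map(int,Q[i])),tuple(map(int,Q[j])),(0,255,0),1)
i1=crop(w,170,0,400,300,2)
i2=crop(s,245,222,66,50,6); i3=crop(t,212,178,66,50,6)
for x in(-55,0,55):
    draw(i1,w,170,0,2,65,35,x); draw(i2,s,245,222,6,65,35,x); draw(i3,t,212,178,6,65,35,x)
cv2.imwrite("pics/ov.png",np.hstack([i1[250:600,80:600],np.vstack([i2[:250],i3[:250]])[:350*1][:, :280] if 0 else cv2.resize(np.vstack([i2,i3]),(231,350))]))
```

```text
left 128 [[506.3, 390.6], [443.8, 382.9]]
mid 128 [[483.0, 340.5], [425.3, 327.6]]
right 128 [[461.7, 290.4], [404.7, 277.7]]
holder rail front 56 [[453.5, 416.6], [376.9, 297.4]]
left side 56 [[513.3, 392.1], [453.5, 416.6]]
```

View pics/ov.png

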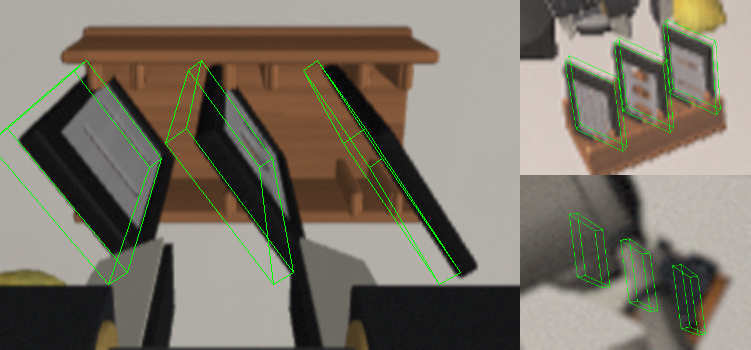

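The overlay agrees with the scene and wrist images, although the text says the plates share the holder's axes: they stand turned about 35° from the rails. Their width runs at about 10° in the world, and the coarse plate is centred near (456,339). I'll trust the images and align the jaws with the plate, then look along its edge.

```bash
python3 -c "
from h import *
go([456,339,345],down(190))"
```

```text
shift m [0.0041 0.0065 0.0059] rot [ 0.0007  0.0012 -0.6095] tcp target [456. 339. 345.]
```

```bash
python3 -m pendant '[[[0.004,0.0065,0],[0,0,-0.12],0.024],[[0.004,0.0065,0],[0,0,-0.24],0.024],[[0.004,0.0065,0.003],[0,0,-0.36],0.024],[[0.004,0.0065,0.006],[0,0,-0.48],0.024],[[0.004,0.0065,0.006],[0,0,-0.61],0.024],[[0.004,0.0065,0.006],[0,0,-0.61],0.024],[[0.004,0.0065,0.006],[0,0,-0.61],0.024],[[0.004,0.0065,0.006],[0,0,-0.61],0.024]]'
python3 - <<'E'
from h import *
w=cap("wrist"); np.save("w3.npy",dict(w),allow_pickle=True)
cv2.imwrite("pics/wrist3.png",crop(w,200,90,260,195,3))
E
```

```text
time: 3.88
tool_pos: [456.0, 339.6, 344.3]
tcp_rot: [3.141, 0.001, -2.969]
contact_force: [-0.5, 0.2, -0.1]
grip_width: 24.2
```

View pics/wrist3.png

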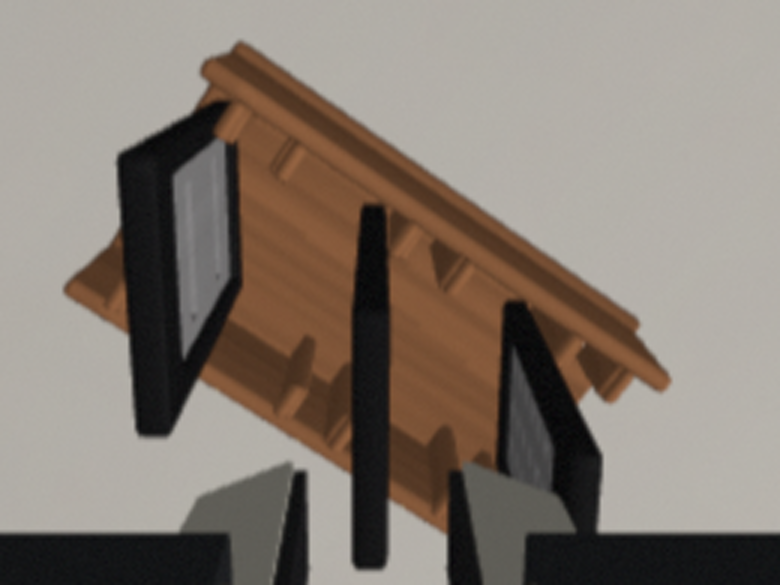

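Looking along the edge, the coarse plate's top edge runs from crop (355–388, 312) to (354–386, 565), almost exactly along the image columns and between the two fingers.

Run:
```python
from h import *
w=np.load("w3.npy",allow_pickle=True).item()
Q=unproj(w,[[x/3+200,y/3+90] for x,y in [[354,312],[388,312],[386,567],[354,567]]],128)[:,:2]
a=Q[:2].mean(0);b=Q[2:].mean(0);print(Q.round(1).tolist(),(a+b)/2,np.linalg.norm(b-a),np.degrees(np.arctan2(*(b-a)[::-1])))
c=(a+b)/2
go([c[0],c[1],116],down(180+np.degrees(np.arctan2(*(b-a)[::-1]))),True)
```

```text
[[431.0, 330.0], [429.8, 336.7], [486.6, 346.3], [487.8, 339.5]] [458.80070171 338.1459896 ] 57.60304905682703 9.528540387488137
shift m [-0.0025 -0.0019  0.0693] rot [0.0001 0.0005 0.0067] tcp target [458.8 338.1 275. ]
```

```bash
python3 -m pendant '[[[-0.0025,-0.002,0],[0,0,0.007],0.024],[[-0.0025,-0.002,0.02],[0,0,0.007],0.024],[[-0.0025,-0.002,0.04],[0,0,0.007],0.024],[[-0.0025,-0.002,0.06],[0,0,0.007],0.024],[[-0.0025,-0.002,0.069],[0,0,0.007],0.024],[[-0.0025,-0.002,0.069],[0,0,0.007],0.024],[[-0.0025,-0.002,0.069],[0,0,0.007],0.024]]'
python3 -m pendant '[[[0,0,0],[0,0,0],0.002],[[0,0,0],[0,0,0],0.002],[[0,0,0],[0,0,0],0.002],[[0,0,0],[0,0,0],0.002],[[0,0,0],[0,0,0],0.002],[[0,0,0],[0,0,0],0.002]]'
```

```text
time: 4.52
tool_pos: [459.1, 338.2, 275.2]
tcp_rot: [-3.141, -0.0, -2.973]
contact_force: [0.4, -1.1, -0.6]
grip_width: 23.9
time: 5.02
tool_pos: [459.0, 338.4, 276.0]
tcp_rot: [3.141, 0.002, -2.972]
contact_force: [-0.9, 0.4, 6.1]
grip_width: 7.8
```

```bash
python3 -m pendant '[[[0,0,-0.012],[0,0,0],0.002],[[0,0,-0.024],[0,0,0],0.002],[[0,0,-0.036],[0,0,0],0.002],[[0,0,-0.05],[0,0,0],0.002],[[0,0,-0.065],[0,0,0],0.002],[[0,0,-0.08],[0,0,0],0.002],[[0,0,-0.1],[0,0,0],0.002],[[0,0,-0.12],[0,0,0],0.002],[[0,0,-0.14],[0,0,0],0.002],[[0,0,-0.15],[0,0,0],0.002]]'
python3 -m pendant '[[[0,0,0],[0,0,0],0.002],[[0,0,0],[0,0,0],0.002],[[0,0,0],[0,0,0],0.002]]'
python3 - <<'E'
from h import *
w=cap("wrist"); cv2.imwrite("pics/w4.png",w["color"][::,:,::-1])
E
```

```text
time: 5.85
tool_pos: [458.8, 338.3, 427.3]
tcp_rot: [3.141, 0.003, -2.972]
contact_force: [0.0, 0.1, 0.4]
grip_width: 7.7
time: 6.1
tool_pos: [458.6, 338.1, 423.4]
tcp_rot: [-3.141, -0.003, -2.972]
contact_force: [-1.0, 0.1, -1.9]
grip_width: 7.8
```

View pics/w4.png

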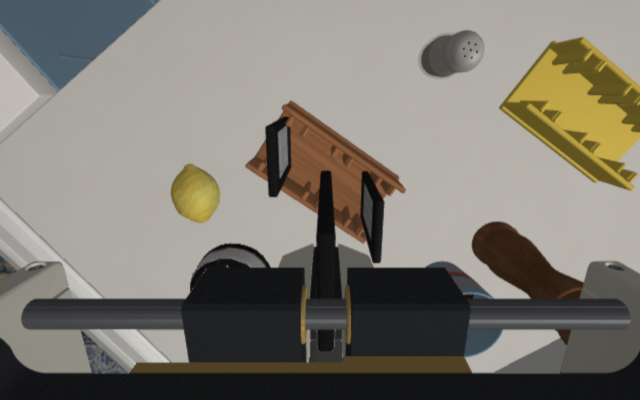

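The plate is held in the fingers (foot end at (325,175)) and clear of the holder. The neighbouring plates are upright at (278,155) and (372,215). Next I check where the counter edges and walls are.

Run:
```python
from h import *
t=cap("top")
print(unproj(t,[[330,230],[342,217],[372,190],[255,297],[290,190],[340,165],[310,150]],0).round()[:,:2].tolist())
print(proj(t,[[475,65,0],[430,0,0],[520,130,0],[430,130,0],[520,0,0]]).round().tolist())
```

```text
[[387.0, 39.0], [434.0, -4.0], [535.0, -111.0], [145.0, 300.0], [529.0, 187.0], [625.0, 6.0], [679.0, 117.0]]
[[323.0, 205.0], [341.0, 218.0], [306.0, 193.0], [305.0, 217.0], [341.0, 193.0]]
```

```bash
python3 -c "
from h import *
go([465,100,250],down(98),True)"
```

```text
shift m [ 0.0338 -0.2358  0.0147] rot [-2.9000e-03 -1.3000e-03  1.6003e+00] tcp target [465. 100. 409.]
```

```bash
python3 -m pendant '[[[0,-0.025,0],[0,0,0.1],0.002],[[0,-0.05,0],[0,0,0.22],0.002],[[0.005,-0.08,0],[0,0,0.34],0.002],[[0.01,-0.11,0],[0,0,0.46],0.002],[[0.015,-0.14,0],[0,0,0.58],0.002],[[0.02,-0.17,0],[0,0,0.7],0.002],[[0.025,-0.2,0],[0,0,0.82],0.002],[[0.03,-0.22,0],[0,0,0.94],0.002],[[0.034,-0.236,0],[0,0,1.06],0.002],[[0.034,-0.236,0],[0,0,1.18],0.002]]'
python3 -m pendant '[[[0,0,0],[0,0,0.12],0.002],[[0,0,0],[0,0,0.24],0.002],[[0,0,0],[0,0,0.36],0.002],[[0,0,0],[0,0,0.42],0.002],[[0,0,0],[0,0,0.42],0.002],[[0,0,0],[0,0,0.42],0.002]]'
python3 -c "
from h import *
go([465,73,130],down(98,-50),True)"
```

```text
time: 7.03
tool_pos: [464.8, 97.3, 424.2]
tcp_rot: [-3.139, 0.0, 2.122]
contact_force: [1.3, -0.8, -0.1]
grip_width: 7.8
time: 7.53
tool_pos: [465.0, 99.8, 424.3]
tcp_rot: [-3.14, -0.0, 1.713]
contact_force: [-0.6, -0.2, -0.6]
grip_width: 7.9
shift m [-0.0263 -0.1253  0.1923] rot [-0.874  -0.0011  0.0024] tcp target [344.4  56.  232.2]
```

```bash
python3 -m pendant '[[[-0.003,-0.014,0.021],[-0.1,0,0],0.002],[[-0.006,-0.028,0.042],[-0.2,0,0],0.002],[[-0.009,-0.042,0.063],[-0.3,0,0],0.002],[[-0.012,-0.056,0.084],[-0.4,0,0],0.002],[[-0.015,-0.07,0.106],[-0.5,0,0],0.002],[[-0.018,-0.084,0.127],[-0.6,0,0],0.002],[[-0.021,-0.098,0.148],[-0.7,0,0],0.002],[[-0.024,-0.112,0.17],[-0.8,0,0],0.002],[[-0.026,-0.125,0.192],[-0.874,0,0],0.002],[[-0.026,-0.125,0.192],[-0.874,0,0],0.002]]'
python3 -m pendant '[[[0,0,0],[0,0,0],0.002],[[0,0,0],[0,0,0],0.002],[[0,0,0],[0,0,0],0.002]]'
python3 -c "
from h import *
o=get_obs();print(o['joint_positions'].round(3),o['contact_force'])
go([465,73,90],down(98,-50),True);go([465,73,70],down(98,-50),True)"
```

```text
time: 8.37
tool_pos: [378.6, 70.2, 292.0]
tcp_rot: [2.528, -0.097, 1.792]
contact_force: [0.2, 0.8, -0.3]
grip_width: 7.8
time: 8.62
tool_pos: [379.2, 70.3, 292.6]
tcp_rot: [2.529, -0.097, 1.791]
contact_force: [0.6, -0.0, -0.5]
grip_width: 7.7
[-0.115  0.16   2.261  1.056  0.308 -1.261] [ 0.58368142 -0.01756373 -0.49063592]
shift m [-0.016  -0.0874  0.06  ] rot [-0.2639 -0.1257 -0.0064] tcp target [344.4  56.  192.2]
shift m [-0.0179 -0.0989  0.0763] rot [-0.2639 -0.1257 -0.0064] tcp target [344.4  56.  172.2]
```

The outward tilt ran into joint 5's lower limit (0.308). Tilting with the heading about 45° off the arm's plane avoids that, so I'll lay the plate along a 45° heading instead.

```bash
python3 -c "
from h import *
b=np.radians(45);d=np.array([np.cos(b),np.sin(b),0])
F=np.array([508,130,0]);g=F-83.5*d
go(g+[0,0,130],down(135,-50),True)"
```

```text
shift m [-0.0853 -0.0585  0.023 ] rot [-0.2259  0.3135 -0.4812] tcp target [362.8 -15.2 232.2]
```

```bash
python3 -m pendant '[[[-0.014,-0.01,0.004],[-0.038,0.052,-0.08],0.002],[[-0.028,-0.019,0.008],[-0.075,0.104,-0.16],0.002],[[-0.043,-0.029,0.012],[-0.113,0.157,-0.24],0.002],[[-0.057,-0.039,0.015],[-0.15,0.209,-0.32],0.002],[[-0.071,-0.049,0.019],[-0.188,0.261,-0.4],0.002],[[-0.085,-0.0585,0.023],[-0.226,0.3135,-0.481],0.002],[[-0.085,-0.0585,0.023],[-0.226,0.3135,-0.481],0.002],[[-0.085,-0.0585,0.023],[-0.226,0.3135,-0.481],0.002],[[-0.085,-0.0585,0.023],[-0.226,0.3135,-0.481],0.002],[[-0.085,-0.0585,0.023],[-0.226,0.3135,-0.481],0.002]]'
python3 -c "
from h import *
o=get_obs();print(o['joint_positions'].round(3),o['contact_force'])
b=np.radians(45);d=np.array([np.cos(b),np.sin(b),0])
g=np.array([508,130,0])-83.5*d
for z in(130,90,68): go(g+[0,0,z],down(135,-50),True)"
```

```text
time: 9.45
tool_pos: [362.7, -15.3, 231.7]
tcp_rot: [2.27, -0.003, 2.353]
contact_force: [1.1, 0.1, -0.5]
grip_width: 8.0
[-0.564  0.389  2.368  1.457  0.85  -2.629] [ 1.14429929  0.0733076  -0.47803188]
shift m [ 0.      0.0005 -0.0002] rot [-0.0015  0.0003 -0.0042] tcp target [362.8 -15.2 232.2]
shift m [-0.0001 -0.0301  0.0256] rot [-0.0015  0.0003 -0.0042] tcp target [362.8 -15.2 192.2]
shift m [-0.0002 -0.0469  0.0397] rot [-0.0015  0.0003 -0.0042] tcp target [362.8 -15.2 170.2]
```

```bash
python3 -m pendant '[[[0,-0.0115,0.0096],[0,0,0],0.002],[[0,-0.023,0.0193],[0,0,0],0.002],[[0,-0.0322,0.027],[0,0,0],0.002],[[0,-0.0345,0.0289],[0,0,0],0.002],[[0,-0.0345,0.0289],[0,0,0],0.002]]'
python3 -m pendant '[[[0,-0.0015,0.0013],[0,0,0],0.002],[[0,-0.003,0.0026],[0,0,0],0.002],[[0,-0.0046,0.0039],[0,0,0],0.002],[[0,-0.0046,0.0039],[0,0,0],0.002]]'
```

```text
time: 9.87
tool_pos: [362.5, -14.2, 186.7]
tcp_rot: [2.27, -0.003, 2.356]
contact_force: [-0.1, 0.2, -0.8]
grip_width: 7.5
time: 10.2
tool_pos: [362.5, -14.6, 181.0]
tcp_rot: [2.268, -0.0, 2.356]
contact_force: [-0.1, -0.0, -0.4]
grip_width: 8.0
```

Grasp height is about 79 and there's no contact yet, so I'll go on in small steps.

```bash
python3 -m pendant '[[[0,-0.0015,0.0013],[0,0,0],0.002],[[0,-0.003,0.0026],[0,0,0],0.002],[[0,-0.003,0.0026],[0,0,0],0.002]]'
python3 -m pendant '[[[0,-0.0015,0.0013],[0,0,0],0.002],[[0,-0.003,0.0026],[0,0,0],0.002],[[0,-0.003,0.0026],[0,0,0],0.002]]'
python3 - <<'E'
from h import *
s=cap("scene");t=cap("top");a=proj(s,[[440,80,40]])[0].astype(int);b=proj(t,[[440,80,40]])[0].astype(int)
cv2.imwrite("pics/lay.png",np.hstack([crop(s,a[0]-40,a[1]-40,80,80,5),crop(t,b[0]-40,b[1]-40,80,80,5)]))
E
```

```text
time: 10.45
tool_pos: [362.5, -14.7, 176.7]
tcp_rot: [2.268, -0.001, 2.355]
contact_force: [0.3, -0.3, -0.7]
grip_width: 7.8
time: 10.7
tool_pos: [362.7, -14.5, 173.4]
tcp_rot: [2.264, -0.0, 2.355]
contact_force: [-2.7, -1.6, 8.2]
grip_width: 7.7
```

Contact at a grasp height of about 72, as predicted. Now I open gently so that the plate rides down on the lower finger.

```bash
python3 -m pendant '[[[0,0,0],[0,0,0],0.012],[[0,0,0],[0,0,0],0.02],[[0,0,0],[0,0,0],0.028],[[0,0,0],[0,0,0],0.036],[[0,0,0],[0,0,0],0.044],[[0,0,0],[0,0,0],0.052],[[0,0,0],[0,0,0],0.06],[[0,0,0],[0,0,0],0.068],[[0,0,0],[0,0,0],0.076],[[0,0,0],[0,0,0],0.08]]'
python3 -m pendant '[[[0,0,0],[0,0,0],0.08],[[0,0,0],[0,0,0],0.08],[[0,0,0],[0,0,0],0.08],[[0,0,0],[0,0,0],0.08]]'
python3 - <<'E'
from h import *
s=cap("scene");a=proj(s,[[440,80,40]])[0].astype(int);w=cap("wrist")
cv2.imwrite("pics/lay.png",np.hstack([crop(s,a[0]-40,a[1]-40,80,80,5),cv2.resize(w["color"][:,:,::-1],(400,250),interpolation=cv2.INTER_AREA) if 0 else np.vstack([cv2.resize(w["color"][:,:,::-1],(400,250)),np.zeros((150,400,3),np.uint8)])]))
E
```

```text
time: 11.63
tool_pos: [362.5, -14.5, 172.9]
tcp_rot: [2.268, -0.001, 2.356]
contact_force: [0.9, -1.1, -1.1]
grip_width: 67.2
time: 11.97
tool_pos: [362.6, -14.5, 172.9]
tcp_rot: [2.268, -0.001, 2.356]
contact_force: [0.6, -0.5, -0.4]
grip_width: 79.7
```

View pics/lay.png

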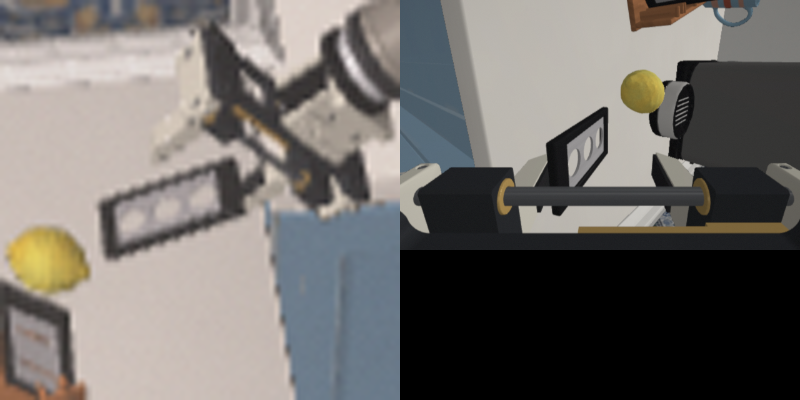

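The scene crop shows the plate (three holes, about (170,205) in the crop) with its foot on the worktop and its head resting on the lower finger. Next I slide the finger out backwards.

```bash
python3 -m pendant '[[[0,-0.015,-0.0135],[0,0,0],0.08],[[0,-0.03,-0.027],[0,0,0],0.08],[[0,-0.03,-0.027],[0,0,0],0.08],[[0,-0.03,-0.027],[0,0,0],0.08],[[0,-0.03,-0.027],[0,0,0],0.08]]'
python3 -c "
from h import *
o=get_obs();print(o['joint_positions'].round(3),o['contact_force'])"
```

```text
time: 12.48
tool_pos: [334.6, -42.8, 167.3]
tcp_rot: [2.267, -0.001, 2.355]
contact_force: [1.0, 0.3, 0.1]
grip_width: 80.0
[-0.702  0.605  2.451  1.582  0.87  -3.028] [0.99832149 0.30073551 0.05944994]
```

```bash
cat >> h.py <<'E'
def plate(cam,z=8,seg=75,amin=100,center=None,rad=160):
    g=cam["color"].max(2); m=(g<seg).astype(np.uint8)
    if center is not None:
        k=np.zeros_like(m); u=proj(cam,[list(center)+[z]])[0]; e=proj(cam,[[center[0]+rad,center[1],z],[center[0],center[1]+rad,z]])
        cv2.circle(k,tuple(map(int,u)),int(max(np.linalg.norm(e-u,axis=1))),1,-1); m*=k
    for c in cv2.findContours(m,cv2.RETR_EXTERNAL,cv2.CHAIN_APPROX_NONE)[0]:
        if cv2.contourArea(c)<amin: continue
        P=unproj(cam,c[:,0],z)[:,:2].astype(np.float32); r=cv2.minAreaRect(P); b=cv2.boxPoints(r); e0=b[1]-b[0];e1=b[2]-b[1]
        L=e0 if np.linalg.norm(e0)>np.linalg.norm(e1) else e1
        print("rect c",np.round(r[0],1),"size",np.round(r[1],1),"long axis deg",round(float(np.degrees(np.arctan2(L[1],L[0])))%180,1))
E
python3 - <<'E'
from h import *
for n in("scene","wrist","top"):
    print(n); plate(cap(n),8,center=[455,85],rad=110)
E
```

```text
scene
wrist
rect c [560.6  36.3] size [283.2  17.9] long axis deg 15.9
rect c [612.8 201.7] size [33.7 69.7] long axis deg 157.9
rect c [557.9 108.8] size [336.  115.5] long axis deg 17.0
top
rect c [412.1  16.2] size [48.  78.9] long axis deg 136.1
```

Run:
```python
from h import *
s=cap("scene")
for th in (90,110,130):
    print(th); plate(s,8,seg=th,amin=40,center=[455,85],rad=110)
```

```text
90
rect c [461.3  87.9] size [117.   58.8] long axis deg 45.1
110
rect c [461.2  88.2] size [118.5  61.3] long axis deg 45.0
130
rect c [461.2  88.2] size [121.3  61.3] long axis deg 45.0
```

The plate lies flat (the measured 121 x 61 mm fits z = 8) at (461,88) with its long axis at 45°. Now up, and reorient.

```bash
python3 -m pendant '[[[0,0.015,-0.013],[0,0,0],0.08],[[0,0.03,-0.026],[0,0,0],0.08],[[0,0.05,-0.042],[0,0,0],0.088],[[0,0.07,-0.058],[0,0,0],0.088],[[0,0.092,-0.077],[0,0,0],0.088],[[0,0.092,-0.077],[0,0,0],0.088],[[0,0.092,-0.077],[0,0,0],0.088]]'
python3 -c "
from h import *
go([420,60,340],down(100))
plate(cap('scene'),8,seg=120,amin=40,center=[455,85],rad=110)"
```

```text
time: 13.27
tool_pos: [334.4, -42.5, 288.4]
tcp_rot: [2.267, 0.004, 2.357]
contact_force: [0.4, -0.2, -0.7]
grip_width: 87.5
shift m [0.0116 0.1249 0.0689] rot [ 0.8477 -0.2632  0.5738] tcp target [420.  60. 340.]
rect c [460.9  87.9] size [119.3  61.3] long axis deg 45.0
```

```bash
python3 -m pendant '[[[0.001,0.012,0.007],[0.085,-0.026,0.057],0.088],[[0.002,0.025,0.014],[0.17,-0.053,0.115],0.088],[[0.003,0.037,0.021],[0.254,-0.079,0.172],0.088],[[0.005,0.05,0.028],[0.339,-0.105,0.23],0.088],[[0.006,0.062,0.034],[0.424,-0.132,0.287],0.088],[[0.007,0.075,0.041],[0.509,-0.158,0.344],0.088],[[0.008,0.087,0.048],[0.593,-0.184,0.402],0.088],[[0.009,0.1,0.055],[0.678,-0.211,0.459],0.088],[[0.01,0.112,0.062],[0.763,-0.237,0.516],0.088],[[0.0116,0.125,0.069],[0.848,-0.263,0.574],0.088]]'
python3 -m pendant '[[[0,0,0],[0,0,0],0.088],[[0,0,0],[0,0,0],0.088],[[0,0,0],[0,0,0],0.088]]'
python3 -c "
from h import *
print(get_obs()['joint_positions'].round(2))
go([461,88,340],down(45))
go([461,88,270],down(45))"
```

```text
time: 14.15
tool_pos: [416.1, 55.0, 334.1]
tcp_rot: [2.932, -0.076, 1.908]
contact_force: [-0.2, 0.3, 0.3]
grip_width: 88.2
time: 14.4
tool_pos: [415.3, 54.2, 334.2]
tcp_rot: [2.927, -0.077, 1.914]
contact_force: [-0.4, -0.6, -0.8]
grip_width: 87.5
[-0.11  0.19  1.97  0.22  0.83 -0.58]
shift m [0.0169 0.0541 0.0071] rot [ 0.1478 -0.1894  1.1148] tcp target [461.  88. 340.]
shift m [0.0115 0.0392 0.0753] rot [ 0.1478 -0.1894  1.1148] tcp target [461.  88. 270.]
```

```bash
python3 -m pendant '[[[0.0017,0.0054,0.001],[0.015,-0.019,0.112],0.088],[[0.003,0.011,0.001],[0.03,-0.038,0.223],0.088],[[0.005,0.016,0.002],[0.044,-0.057,0.334],0.088],[[0.007,0.022,0.003],[0.059,-0.076,0.446],0.088],[[0.0085,0.027,0.0035],[0.074,-0.095,0.557],0.088],[[0.01,0.032,0.004],[0.089,-0.114,0.669],0.088],[[0.012,0.038,0.005],[0.103,-0.133,0.78],0.088],[[0.0135,0.043,0.006],[0.118,-0.152,0.892],0.088],[[0.015,0.049,0.0065],[0.133,-0.17,1.003],0.088],[[0.017,0.054,0.007],[0.148,-0.189,1.115],0.088]]'
python3 -m pendant '[[[0,0,0],[0,0,0],0.088],[[0,0,0],[0,0,0],0.088],[[0,0,0],[0,0,0],0.088]]'
python3 -c "
from h import *
print(get_obs()['joint_positions'].round(2))
for n in('scene','wrist'):plate(cap(n),8,seg=100,amin=40,center=[461,88],rad=75)
go([461,88,260],down(45))"
```

```text
time: 15.23
tool_pos: [461.2, 87.1, 340.8]
tcp_rot: [-3.14, 0.0, 0.777]
contact_force: [0.5, -0.1, 0.2]
grip_width: 87.8
time: 15.48
tool_pos: [461.1, 87.3, 341.2]
tcp_rot: [3.14, -0.001, 0.785]
contact_force: [0.2, -0.3, 0.1]
grip_width: 88.0
[ 0.02  0.31  1.77 -0.    1.07  0.81]
rect c [461.2  87.9] size [118.1  58.8] long axis deg 45.1
rect c [425.3  16.8] size [15.8 20.3] long axis deg 135.6
rect c [414.4  26.7] size [16.9  3.1] long axis deg 45.3
rect c [384.8  62.1] size [11.2 28.2] long axis deg 134.9
rect c [465.2  87.3] size [118.7  59.7] long axis deg 45.0
shift m [ 0.0002 -0.0007  0.0816] rot [ 0.0018 -0.001  -0.0019] tcp target [461.  88. 260.]
```

```bash
python3 -m pendant '[[[0.002,0.002,0.03],[0,0,0],0.088],[[0.002,0.002,0.06],[0,0,0],0.088],[[0.002,0.002,0.09],[0,0,0],0.088],[[0.002,0.002,0.12],[0,0,0],0.088],[[0.002,0.002,0.14],[0,0,0],0.088],[[0.002,0.002,0.15],[0,0,0],0.088],[[0.002,0.002,0.155],[0,0,0],0.088],[[0.002,0.002,0.155],[0,0,0],0.088],[[0.002,0.002,0.155],[0,0,0],0.088]]'
python3 -c "
from h import *
w=cap('wrist');cv2.imwrite('pics/g.png',w['color'][:,:,::-1])
plate(w,8,seg=100,amin=40,center=[461,88],rad=75)
go([464,87.5,180.5],down(45))"
```

```text
time: 16.33
tool_pos: [465.0, 87.6, 187.3]
tcp_rot: [3.139, -0.001, 0.782]
contact_force: [-0.4, -0.8, 0.1]
grip_width: 88.3
rect c [405.2  36.5] size [ 26.  128.1] long axis deg 134.6
rect c [461.9  91.2] size [120.5 158.2] long axis deg 137.5
shift m [-0.001  -0.0007  0.0072] rot [ 0.0035 -0.0021 -0.0034] tcp target [464.   87.5 180.5]
```

Now down the last 6.5 mm, then grip.

```bash
python3 -m pendant '[[[0,0,0.003],[0.003,-0.002,-0.003],0.088],[[0,0,0.0065],[0.003,-0.002,-0.003],0.088],[[0,0,0.0065],[0.003,-0.002,-0.003],0.088],[[0,0,0.0065],[0.003,-0.002,-0.003],0.07],[[0,0,0.0065],[0.003,-0.002,-0.003],0.055],[[0,0,0.0065],[0.003,-0.002,-0.003],0.055],[[0,0,0.0065],[0.003,-0.002,-0.003],0.055],[[0,0,0.0065],[0.003,-0.002,-0.003],0.055],[[0,0,0.0065],[0.003,-0.002,-0.003],0.055],[[0,0,0.0065],[0.003,-0.002,-0.003],0.055]]'
python3 -m pendant '[[[0,0,-0.01],[0,0,0],0.055],[[0,0,-0.03],[0,0,0],0.055],[[0,0,-0.06],[0,0,0],0.055],[[0,0,-0.09],[0,0,0],0.055],[[0,0,-0.12],[0,0,0],0.055],[[0,0,-0.15],[0,0,0],0.055],[[0,0,-0.18],[0,0,0],0.055],[[0,0,-0.2],[0,0,0],0.055],[[0,0,-0.2],[0,0,0],0.055],[[0,0,-0.2],[0,0,0],0.055]]'
python3 - <<'E'
from h import *
o=get_obs();z=o["tool_pos"][2]-172
w=cap('wrist');plate(w,z,seg=100,amin=400,center=o["tool_pos"][:2],rad=75)
plate(cap('scene'),z,seg=100,amin=40,center=o["tool_pos"][:2],rad=75)
# to the tub, high: via x 380
go([400,-110,o["tool_pos"][2]],down(73)); go([426,-276,300],down(101))
E
```

```text
time: 17.22
tool_pos: [464.9, 87.7, 180.4]
tcp_rot: [-3.141, 0.001, 0.785]
contact_force: [0.1, 0.8, 0.6]
grip_width: 59.3
time: 18.05
tool_pos: [464.8, 87.8, 381.5]
tcp_rot: [3.14, -0.001, 0.785]
contact_force: [-0.1, 0.4, -1.4]
grip_width: 59.4
rect c [456.4  79.6] size [143.7 159.2] long axis deg 134.9
rect c [482.3  68. ] size [117.1 122.6] long axis deg 135.8
shift m [-0.1854  0.0943 -0.0018] rot [-0.0027  0.0021 -0.4896] tcp target [ 400.  -110.   381.5]
shift m [-0.2841  0.2304  0.0797] rot [-0.0033  0.0015 -0.9783] tcp target [ 426. -276.  300.]
```

```bash
python3 -c "
from h import *
go([410,-60,460],down(-20)); go([420,-170,460],down(-79))"
```

```text
shift m [-0.1432  0.0659 -0.0803] rot [-3.0000e-04  3.6000e-03  1.1336e+00] tcp target [410. -60. 460.]
shift m [-0.2139  0.1508 -0.0803] rot [1.7000e-03 3.9000e-03 2.1633e+00] tcp target [ 420. -170.  460.]
```

```bash
python3 -m pendant '[[[-0.014,0.007,-0.008],[0,0,0.11],0.055],[[-0.029,0.013,-0.016],[0,0,0.22],0.055],[[-0.043,0.02,-0.024],[0,0,0.33],0.055],[[-0.057,0.026,-0.032],[0,0,0.44],0.055],[[-0.072,0.033,-0.04],[0,0,0.55],0.055],[[-0.086,0.04,-0.048],[0,0,0.66],0.055],[[-0.1,0.046,-0.056],[0,0,0.77],0.055],[[-0.115,0.053,-0.064],[0,0,0.88],0.055],[[-0.13,0.06,-0.072],[0,0,0.99],0.055],[[-0.143,0.066,-0.08],[0,0,1.1],0.055]]'
python3 -c "
from h import *
go([420,-170,460],down(-79))"
```

```text
time: 18.98
tool_pos: [410.2, -60.7, 459.3]
tcp_rot: [3.141, 0.005, -0.321]
contact_force: [0.1, -0.1, -1.1]
grip_width: 59.3
shift m [ 0.0438  0.1006 -0.0009] rot [0.0032 0.0039 1.0577] tcp target [ 420. -170.  460.]
```

```bash
python3 -m pendant '[[[0.004,0.01,0],[0,0,0.105],0.055],[[0.009,0.02,0],[0,0,0.21],0.055],[[0.013,0.03,0],[0,0,0.32],0.055],[[0.018,0.04,0],[0,0,0.42],0.055],[[0.022,0.05,0],[0,0,0.53],0.055],[[0.026,0.06,0],[0,0,0.63],0.055],[[0.031,0.07,0],[0,0,0.74],0.055],[[0.035,0.08,0],[0,0,0.85],0.055],[[0.04,0.09,0],[0,0,0.95],0.055],[[0.044,0.1,0],[0,0,1.05],0.055]]'
python3 -m pendant '[[[0,0,0],[0,0,0],0.055],[[0,0,0],[0,0,0],0.055],[[0,0,0],[0,0,0],0.055]]'
python3 - <<'E'
from h import *
w=cap("wrist"); np.save("w5.npy",dict(w),allow_pickle=True); cv2.imwrite("pics/w5.png",cv2.resize(w["color"][:,:,::-1],(800,500),interpolation=cv2.INTER_CUBIC))
print(get_obs()["joint_positions"].round(2))
E
```

```text
time: 19.82
tool_pos: [421.5, -169.2, 458.7]
tcp_rot: [3.138, 0.003, -1.371]
contact_force: [-0.8, -0.3, -1.1]
grip_width: 59.5
time: 20.07
tool_pos: [421.4, -168.3, 459.6]
tcp_rot: [3.139, 0.002, -1.363]
contact_force: [-0.5, -0.6, 0.1]
grip_width: 59.5
[-0.55  0.17  1.6  -0.    1.37  2.39]
```

View pics/w5.png

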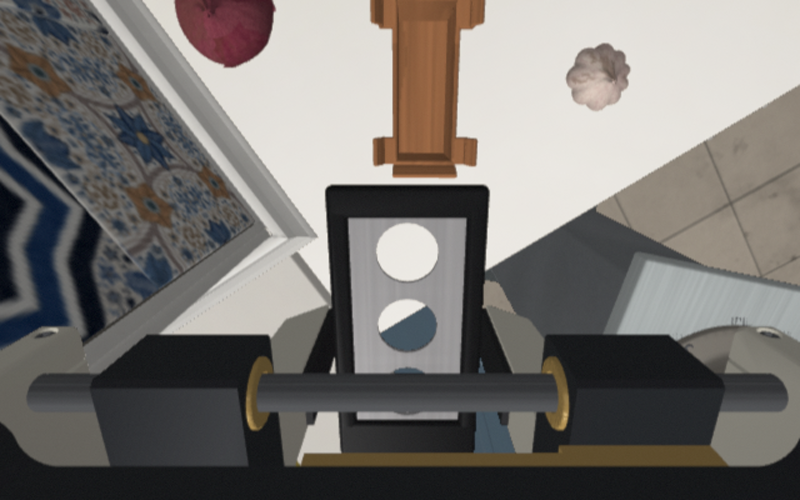

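The held plate fills (327–489, 185–450). Ahead of it is the tub: near lip at (425,172), near lugs at (383,150) and (467,150), far lugs at (382,12) and (470,12). I'll extract the edges numerically.

Run:
```python
from h import *
w=np.load("w5.npy",allow_pickle=True).item()
hsv=cv2.cvtColor(np.ascontiguousarray(w["color"]),cv2.COLOR_RGB2HSV)
m=((hsv[...,0]<18)&(hsv[...,1]>90)&(hsv[...,2]>50)).astype(np.uint8); m[:, :280]=0; m[:,405:]=0; m[147:]=0
for v in list(range(0,30,2))+list(range(40,100,20))+list(range(104,146,2)):
    x=np.flatnonzero(m[v]); 
    if len(x): print(v,x[0],x[-1],(x[0]+x[-1])/2)
d=(w["color"].max(2)<70).astype(np.uint8)
for v in (146,147,148,149,150,151,152,155,160,170,180,200): 
    x=np.flatnonzero(d[v,250:400])+250; print("d",v,x[0] if len(x) else None,x[-1] if len(x) else None)
```

```text
0 297 387 342.0
2 297 386 341.5
4 297 386 341.5
6 297 386 341.5
8 297 386 341.5
10 297 386 341.5
12 297 386 341.5
14 297 386 341.5
16 297 386 341.5
18 300 385 342.5
20 303 379 341.0
22 305 377 341.0
24 314 367 340.5
26 314 367 340.5
28 314 367 340.5
40 314 366 340.0
60 314 365 339.5
80 315 365 340.0
104 315 363 339.0
106 315 363 339.0
108 315 363 339.0
110 306 370 338.0
112 299 380 339.5
114 299 380 339.5
116 299 380 339.5
118 299 380 339.5
120 299 380 339.5
122 299 380 339.5
124 299 380 339.5
126 299 380 339.5
128 299 379 339.0
130 299 379 339.0
132 315 379 347.0
134 315 363 339.0
136 315 363 339.0
138 315 364 339.5
140 314 364 339.0
d 146 None None
d 147 None None
d 148 265 386
d 149 263 388
d 150 262 389
d 151 261 389
d 152 261 390
d 155 261 390
d 160 261 390
d 170 262 389
d 180 262 388
d 200 264 387
```

Run:
```python
from h import *
w=np.load("w5.npy",allow_pickle=True).item()
for z in(80,97):
    P=unproj(w,[[342,17.5],[340,111.5],[340,131.5],[297,17],[387,17],[299,120],[380.5,120],[339.8,142]],z)[:,:2]
    print(z,P.round(1).tolist()); d=P[1]-P[0];print(" inner gap",np.linalg.norm(d),"axis",np.degrees(np.arctan2(*d[::-1])),"centre",(P[0]+P[1])/2,"lug",np.linalg.norm(P[2]-P[1]),"widths",np.linalg.norm(P[4]-P[3]),np.linalg.norm(P[6]-P[5]))
o=get_obs();T=o["tool_pos"];print(T,o["tcp_rot"])
z=T[2]-180.4+8
P=unproj(w,[[260.5,152],[390.5,152],[261,165],[390,165],[264,200],[387.5,200],[325.5,147.5]],z)[:,:2]
print(P.round(1).tolist()); n=np.linalg.norm(P[1]-P[0]);
R=Ro.from_euler("xyz",o["tcp_rot"])
print("width",n,"in tool:",R.inv().apply(np.c_[P-T[:2],np.zeros(7)])[:,:2].round(1).tolist())
```

```text
80 [[436.1, -319.6], [419.2, -235.8], [414.8, -216.2], [477.5, -311.3], [394.7, -328.8], [458.5, -218.9], [376.6, -236.1], [412.6, -205.6]]
 inner gap 85.53951213787825 axis 101.38242029459562 centre [ 427.60925557 -277.68315439] lug 20.05499481038631 widths 84.65464696960744 83.64271832641248
97 [[436.2, -316.4], [420.1, -236.5], [415.9, -217.8], [475.7, -308.4], [396.8, -325.1], [457.5, -220.4], [379.6, -236.8], [413.8, -207.7]]
 inner gap 81.48601892507249 axis 101.38242029459562 centre [ 428.12697529 -276.41201285] lug 19.104641186487665 widths 80.64308519718747 79.67910919932001
[ 421.37808904 -168.11130315  459.89822593] [ 3.13938767e+00  1.19873119e-03 -1.36284087e+00]
[[461.2, -220.2], [404.5, -232.1], [460.1, -214.4], [403.2, -226.4], [456.3, -198.3], [400.0, -210.1], [433.3, -228.1]]
width 57.87403962598066 in tool: [[59.2, -28.2], [59.1, 29.7], [53.3, -28.3], [53.3, 29.8], [36.8, -27.9], [36.7, 29.6], [61.2, 0.7]]
```

```bash
python3 -c "
from h import *
go([428.7,-275.3,310],down(-78.6))"
```

```text
shift m [0.1066 0.0146 0.1498] rot [0.0022 0.0012 0.009 ] tcp target [ 428.7 -275.3  310. ]
```

```bash
python3 -m pendant '[[[0.02,0.003,0.015],[0.002,0.001,0.009],0.055],[[0.04,0.006,0.03],[0.002,0.001,0.009],0.055],[[0.06,0.009,0.05],[0.002,0.001,0.009],0.055],[[0.08,0.012,0.075],[0.002,0.001,0.009],0.055],[[0.095,0.014,0.1],[0.002,0.001,0.009],0.055],[[0.107,0.0146,0.125],[0.002,0.001,0.009],0.055],[[0.107,0.0146,0.145],[0.002,0.001,0.009],0.055],[[0.107,0.0146,0.15],[0.002,0.001,0.009],0.055],[[0.107,0.0146,0.15],[0.002,0.001,0.009],0.055],[[0.107,0.0146,0.15],[0.002,0.001,0.009],0.055]]'
python3 - <<'E'
from h import *
o=get_obs();T=o["tool_pos"]
go([428.7,-275.3,282],down(-78.6));go([428.7,-275.3,265],down(-78.6))
t=cap("top");s=cap("scene")
a=proj(s,[[428,-276,100]])[0].astype(int);b=proj(t,[[428,-276,100]])[0].astype(int)
cv2.imwrite("pics/tub.png",np.hstack([crop(s,a[0]-33,a[1]-33,66,66,6),crop(t,b[0]-33,b[1]-33,66,66,6)]))
E
```

```text
time: 20.95
tool_pos: [429.1, -276.0, 311.3]
tcp_rot: [-3.14, -0.002, -1.373]
contact_force: [-0.0, 0.5, -0.5]
grip_width: 59.5
shift m [-0.0008  0.0003  0.0293] rot [-0.0013 -0.0015 -0.0012] tcp target [ 428.7 -275.3  282. ]
shift m [-0.0008  0.0004  0.0463] rot [-0.0013 -0.0015 -0.0012] tcp target [ 428.7 -275.3  265. ]
```

```bash
python3 -m pendant '[[[-0.0005,0,0.01],[0,0,0],0.055],[[-0.0005,0,0.02],[0,0,0],0.055],[[-0.0005,0,0.03],[0,0,0],0.055],[[-0.0005,0,0.034],[0,0,0],0.055],[[-0.0005,0,0.034],[0,0,0],0.055],[[-0.0005,0,0.034],[0,0,0],0.055]]'
python3 -m pendant '[[[0,0,0.003],[0,0,0],0.055],[[0,0,0.006],[0,0,0],0.055],[[0,0,0.009],[0,0,0],0.055],[[0,0,0.009],[0,0,0],0.055]]'
```

```text
time: 21.55
tool_pos: [428.8, -276.0, 276.5]
tcp_rot: [-3.141, -0.001, -1.374]
contact_force: [0.6, -1.2, -1.0]
grip_width: 59.0
time: 21.88
tool_pos: [428.6, -275.9, 267.0]
tcp_rot: [-3.141, -0.0, -1.375]
contact_force: [-0.5, 0.3, -1.0]
grip_width: 59.2
```

```bash
python3 -m pendant '[[[0,0,0.002],[0,0,0],0.055],[[0,0,0.003],[0,0,0],0.055],[[0,0,0.003],[0,0,0],0.055]]'
```

```text
time: 22.13
tool_pos: [428.7, -275.9, 264.4]
tcp_rot: [-3.141, -0.001, -1.375]
contact_force: [0.1, 1.1, -0.9]
grip_width: 59.3
```

```bash
python3 -m pendant '[[[0,0,0.001],[0,0,0],0.055],[[0,0,0.002],[0,0,0],0.055],[[0,0,0.002],[0,0,0],0.055]]'
python3 -m pendant '[[[0,0,0.001],[0,0,0],0.055],[[0,0,0.002],[0,0,0],0.055],[[0,0,0.0025],[0,0,0],0.055],[[0,0,0.0025],[0,0,0],0.055]]'
```

```text
time: 22.38
tool_pos: [428.7, -275.9, 262.4]
tcp_rot: [-3.141, -0.001, -1.375]
contact_force: [0.3, 0.5, -1.4]
grip_width: 59.7
time: 22.72
tool_pos: [428.8, -276.0, 260.4]
tcp_rot: [-3.141, -0.001, -1.374]
contact_force: [-1.4, 0.5, 3.8]
grip_width: 59.5
```

Contact came at TCP z = 260.4, exactly rim height, so nothing hung up on the lips. Release and rise.

```bash
python3 -m pendant '[[[0,0,0],[0,0,0],0.065],[[0,0,0],[0,0,0],0.072],[[0,0,0],[0,0,0],0.08],[[0,0,0],[0,0,0],0.08],[[0,0,0],[0,0,0],0.08],[[0,0,0],[0,0,0],0.08]]'
python3 -m pendant '[[[0,0,-0.01],[0,0,0],0.08],[[0,0,-0.03],[0,0,0],0.08],[[0,0,-0.06],[0,0,0],0.08],[[0,0,-0.09],[0,0,0],0.08],[[0,0,-0.12],[0,0,0],0.08],[[-0.03,0,-0.15],[0,0,0],0.08],[[-0.06,0,-0.17],[0,0,0],0.08],[[-0.09,0,-0.19],[0,0,0],0.08],[[-0.11,0,-0.2],[0,0,0],0.08],[[-0.11,0,-0.2],[0,0,0],0.08]]'
python3 -m pendant '[[[0,0,0],[0,0,0],0.08],[[0,0,0],[0,0,0],0.08]]'
python3 - <<'E'
from h import *
w=cap("wrist"); np.save("w6.npy",dict(w),allow_pickle=True)
plate(w,88,seg=75,amin=400,center=[428,-276],rad=75)
i=w["color"][:230,190:510,::-1]
s=cap("scene");h=crop(s,240,215,80,60,4);
i=cv2.resize(i,(640,460),interpolation=cv2.INTER_CUBIC)
cv2.imwrite("pics/final.png",np.vstack([i[:360],np.hstack([h,np.zeros((240,320,3),np.uint8)])]))
E
```

```text
time: 23.22
tool_pos: [428.8, -276.0, 260.0]
tcp_rot: [-3.141, -0.001, -1.375]
contact_force: [-0.1, -0.5, -0.5]
grip_width: 79.5
time: 24.05
tool_pos: [406.2, -165.0, 463.5]
tcp_rot: [-3.136, -0.004, -1.372]
contact_force: [0.9, 0.2, 0.3]
grip_width: 80.2
time: 24.22
tool_pos: [407.1, -168.2, 459.9]
tcp_rot: [-3.141, -0.002, -1.374]
contact_force: [-1.1, 0.2, -0.2]
grip_width: 80.0
rect c [ 428.3 -274.2] size [ 59.3 114.3] long axis deg 101.3
```

View pics/final.png

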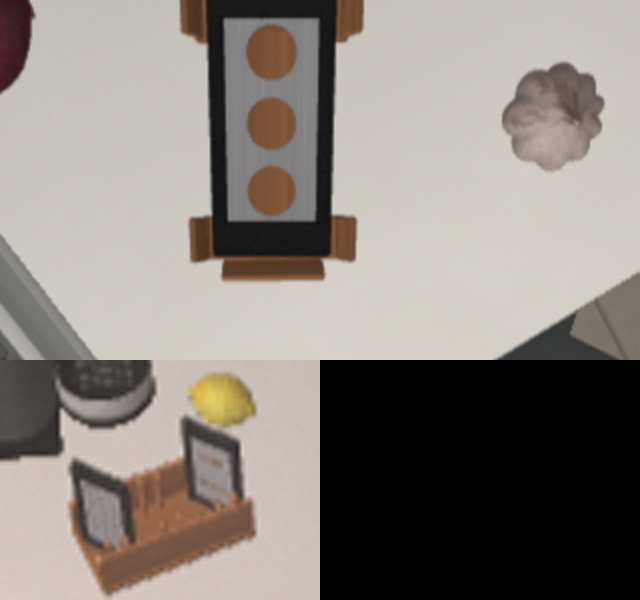

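The picture shows the plate inside the near lip (272,268) and between all four lugs. The other two plates still stand in the holder. The far end is cut off by the frame, but the measured width and heading (59.3 mm, 101.3°) fit. I'm handing in.

```bash
python3 -c "
from plant import *
print(close_job())"
```

```text
the job is handed in; nothing more can be done
None
```

I lifted the coarse plate out of the middle slot by its top edge. I tilted it down onto the worktop near (461, 88) mm and let go. Then I picked it up by its long sides, seated it on the tub rim, let go and handed the job in, with the clock at about 24 s of the 62 allowed. `close_job()` gave no verdict.

**Last checks**
- **Height:** contact came at TCP z = 260.4 mm, just where a plate flat on the 80 mm rim should touch.
- **Position:** the plate's heading is 101.3°, against 101.4° for the tub. It lies between all four lugs and inside the near lip.
- **Other objects:** the other two plates stand upright in the holder. I saw nothing else disturbed in the views I had, but I did not measure the bystanders' positions.

**What was incomplete or disagreed**
- **Far end not seen:** the last wrist view cut off the far end of the plate (114 mm of its 120 mm visible). Its centring along the tub therefore rests on the near end, the 5 mm of play between the lips and the contact height.
- **Plates turned in the holder:** all three plates stood about 35° off the holder's rails, although the text says they share its axes. I followed the images.
- **First tilt blocked:** my first attempt to tilt the plate for laying down ran into a joint 5 limit, so I laid it along a different heading.

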